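Clamp a sample pot with the butterfly key

ROBOT

A 6-joint arm with a two-finger parallel gripper is mounted at the origin on a cart in front of the work surface, level with it; the furniture and walls round the work are solid. World frame = base frame: x ahead of the robot, y to its left, z up, the work surface at z = 0. Lengths are in mm, angles in degrees, forces in N, time in s.
With the tool pointing down it reaches from about 300 to 850 mm from the base axis. Payload 4.2 kg.
Tool frame: the origin (TCP) lies at the very end of the fingers, on their centre line; the grasp point (between the pads) lies 19 mm behind it; x points along the fingers, z is the direction in which the jaws open and shut, and the axes are right-handed (so a half turn about x gives the same grasp; the last joint's range is limited). The gripper opens to 91 mm and grips with 3 to 60 N. Pads are 32 mm wide; open, the fingers measure 118 mm over their backs; the gripper's body (76 mm by 178 mm) begins 60 mm behind the grasp point.
Start: joints at [-70.474, 18.312, 89.639, -0, 72.044, -1.146], TCP at [202.992, -537.994, 213.976] pointing down, gripper open.
Joint ranges: [-177.97, 177.97], [-48.28, 115.42], [12.27, 149.76], [-77.06, 257.06], [2.81, 150.46], [-146.56, 146.56]. Speed limits (degrees/s): [147.25, 147.25, 180, 180, 180, 180].

INTERFACE

Orientations are given as [roll, pitch, yaw] about the fixed x, y, z axes, in that order (R = Rz(yaw) Ry(pitch) Rx(roll)).
In Python, from workcell import state, grab_frame, camera_info, env, search_frame, place_of gives the robot as it stands.
- The arm moves only by the tool drive_tool, never from a script. Its argument "plan" is a list of rows, each a list of 7 numbers: the turn, a rotation vector about the world's x, y, z in degrees, then the shift along the world's x, y, z in mm, then the finger opening in mm, from 0 to 91.2. In form: [[wx, wy, wz, dx, dy, dz, jaw], ...]. A call has 1 to 10 rows; each row is the pose to reach, as a shift and turn from the pose measured when the call began; what a row does not reach only later rows make up. A row lasts 1/8 s, in which the tool goes at most 62.5 mm and 10.7 degrees, less where a joint would pass 70% of its speed; a pose out of reach is approached as far as the arm can. A call with a gripper value outside its range is refused whole. The fingers move at their own pace and stop on an object; "grip_force" is the grip in N (left out, the last holds). Time passes only in rows, so rows that repeat a pose let the fingers close. It gives the time, the measured TCP pose, the force and the opening at its end, in the units of the state.
- state(): the state, without advancing time (a new reading comes with each control period).
- grab_frame(name): name is "scene" or "side" or "wrist"; returns the picture (480x640x3 uint8, red, green, blue); there is no depth.
- camera_info(name): a dict with "intrinsics" (3x3 intrinsics, pixels), "origin" and "orientation" of the camera in the world; the wrist camera has in their place "hand_eye" (4x4, takes a point from camera to tool coordinates, whose origin is the TCP and whose axes are the tool frame's). Camera axes: x right, y down, z forward; pixel columns grow to the right and rows downward; lengths in mm; the calibration is good to about 2 mm. A picture is of the moment at which its call begins: read the wrist's pose just before it. camera_info takes no time and is no camera call.
- env.job_done(): hands the job in, once; it reports no verdict.
Trained networks look in the newest picture that a camera, given by its name, has taken for a name from the list of things; names that differ only in an ending like _2 or _b are one class to them, and where a whole thing is asked for, a point or a joint stands for the part that bears it (a point fixed in the world has none). Each returns a list of dicts, best first, with "p" (0 to 1); they miss things now and then, are a little off and sometimes report something else, mostly with a low value. They report only what shows in the picture. A call takes as long as a camera call. They do not tell look-alikes from the thing itself.
- search_frame(camera, label): "rect" ([left, top, right, bottom] as shares, 0 to 1, of the picture: columns of its width, rows of its height, round what is visible of it).
- place_of(camera, label): "location" ([column, row] as shares, 0 to 1, of the picture: columns of its width, rows of its height: a listed point, or the origin of a listed thing).
The state is a dict: "time_s": time; "qpos": joint angles; "qvel": joint speeds; "effort": joint torques, N m; "ee_pos": TCP position; "ee_rot": TCP orientation; "force": force on the tool from outside, world axes, zero at the start; "torque": the same for the moment, N m; "gripper_width": finger opening in mm.
Only numpy, scipy, OpenCV 4.12 (cv2) and the standard library are available. Lean on these libraries where they do the work, as an engineer would, in place of code of your own. Each camera call takes 0.05 s, during which the arm holds its last target. There are 200 camera calls.

TASK

Stand the sample pot from the front right of the bench upright on the bench clamp's base plate between its two jaws and let go of it, then turn the butterfly key clockwise until the rubber-padded jaw has pushed the pot home into the V jaw and grips it with about 15 newtons, firm but never near the 30 newtons that would crack it. Leave the key tight and let go; do not press on the sheet guard beside the key, and leave the bottle, beaker and funnel where they stand.

Things in the scene. Friction and masses are not known exactly. Their poses are not given: they have to be found in the camera images.
- pot_centre (a point): centre, half-way up, of the loose white sample pot: upright cylinder 68 mm high, body 52 mm in diameter, white screw lid 54 mm in diameter over its top 15 mm; 40 to 90 g. Its z points up.
- pot: the same sample pot; origin at the centre of its underside, z up
- clamp: bench clamp, fixed to the bench: an aluminium base plate 130 mm (its x) by 220 mm (its y) by 10 mm thick. Origin at the centre of the plate's underside. At y = -50 mm is the place for the pot; at y = +58 mm a grey gear housing (56 x 62 mm, top 40 mm above the bench, a 3 mm collar on it) carries the butterfly key. The housing's near face is at y = +27 mm.
- seat (a point): point on the base plate's upper surface (10 mm above the bench), under the axis of a pot pushed fully into the V jaw; x, y, z as those of the clamp. With the key as found the pad leaves 5.5 to 13 mm of play there: a pot may stand 0 to 5 mm farther along the clamp's +y than this point.
- vee_jaw: fixed grey V-shaped jaw at the -y end of the base plate, two faces at 45 degrees that open towards +y; top 32 mm above the bench; it spans x = -35 to +35 mm. Origin and axes are those of the clamp.
- rack: moving jaw: steel rod out of the housing towards -y, with a rubber pad, 26 (x) x 8 (y) x 20 mm, top 32 mm above the bench. The origin moves with the rod; the pad's face stands 0 to 5.5 mm ahead of it (towards -y). This setting differs from run to run and is not reported, so the key angle at which the pad meets the pot is unknown. The pad is sprung: 10 N per mm pressed in.
- key_grip (a point): middle of the butterfly key's wings, on its upright axis, 68 mm above the bench. The wings are a flat upright black plate, 9 mm thick (its y), 58 mm long over both wings (its x), from 55 to 81 mm above the bench at the tips, 55 to 75 mm at the middle; below is only a stem of 16 mm diameter. Pinch across the 9 mm, from above. z points up.
- key (a joint): angle of the butterfly key, rad, clockwise seen from above; 0: wings along the clamp's x. Starts at 0 to 0.3. Rack and pinion push the pad 6 mm towards the pot per rad; it meets a pot that is home at 1.2 to 2.2 rad. The free key drags with 0.17 N m; each N of grip adds 0.006 N m, which a hand that stops and holds it feels too. Friction keeps it where it is left. Mostly takes two grasps.
- guard: upright aluminium sheet guard, fixed beside the key on the clamp's +x side: its face is 34 mm from the key's axis, so the turning wings pass it at 5 mm; 4 mm thick, 76 mm long, top 76 mm above the bench. Widely opened fingers would strike it: there are 29 mm between the key's flat side and the guard when the wings lie along it. Origin and axes are those of the clamp.
- bottle: amber glass bottle, 58 mm in diameter, 118 mm high, behind the guard; origin at the centre of its underside; to be left alone
- beaker: glass beaker, 44 mm in diameter, 55 mm high, in front of the clamp; origin at the centre of its underside; to be left alone
- funnel: white plastic funnel standing on its wide rim, 69 mm in diameter, 78 mm high, behind the clamp; origin at the centre of its underside; to be left alone
Not all that is in view belongs to the job. Leave any blue, orange or yellow look-alike of the pot alone.

How it is judged (in metres and radians):
On the way:
1. the pot stands upright on the base plate between the jaws, let go, not yet gripped (x of pot_centre in the frame of clamp between -0.015 and 0.015 m and y of pot_centre in the frame of clamp between -0.056 and -0.036 m and z of pot_centre in the frame of clamp between 0.04 and 0.048 m and angle between pot_centre's own z axis and vertical below 0.1 rad and contact force between the fingers and pot below 0.2 N and contact force between rack and pot below 4 N), for 0.2 s.
At the end, for the whole second after the job is handed in: The pot stands upright (within 0.1 rad) on the base plate, home in the V jaw (axis within 4 mm of the seat point, centre 40 to 48 mm above the bench, pressed on the V jaw with over 6 N), at rest, and the pad grips it with 10 to 20 N (contact force between rack and pot between 10 and 20 N and contact force between vee_jaw and pot above 6 N and horizontal distance between pot_centre and seat below 0.004 m and z of pot_centre in the frame of clamp between 0.04 and 0.048 m and angle between pot_centre's own z axis and vertical below 0.1 rad and linear speed of pot below 0.01 m/s); the robot touches nothing.
It fails at once if the pad presses the pot with more than 30 N (contact force between rack and pot above 30 N).
It fails at once if the robot presses the guard with more than 8 N (contact force between any of the fingers, the arm and guard above 8 N).
It fails at once if the bottle is moved by more than 20 mm (distance of bottle from where it was at the start of the episode above 0.02 m).
It fails at once if the beaker is moved by more than 20 mm (distance of beaker from where it was at the start of the episode above 0.02 m).
It fails at once if the funnel is moved by more than 20 mm (distance of funnel from where it was at the start of the episode above 0.02 m).
It also fails if it takes over 72 s, if anything falls off the work surface, if the arm or the gripper's body presses on something with over 40 N, if the wrist force passes 120 N, or if a joint passes its speed limit or range.

## Working session

There is one attempt and no reset: what is moved stays moved. The work goes in short steps, Python scripts to look and compute and a tool call to move; the robot and the scene stay as the last step left them, time stands still between calls to the robot, and variables do not carry over. Pictures are saved under pics/ and viewed, about 8 in all and at most 12, crops included, and the job is handed in when it is done.

Besides the shell and the picture viewer there is one more tool, called after "Emit:" as name(argument=value, ...) on one line, values as JSON. drive_tool: Moves the arm, as the interface text tells. Its arguments: {"type":"object","properties":{"plan":{"type":"array"},"grip_force":{"type":"number"}},"required":["plan"]}

```bash
ls; mkdir -p pics; cat > h.py <<'E'
import numpy as np, cv2
from scipy.spatial.transform import Rotation as R
from workcell import state, grab_frame, camera_info, env, search_frame, place_of
def cam(name, s=None):
    ci=camera_info(name); K=np.array(ci["intrinsics"])
    if "hand_eye" in ci:
        s=s or state(); H=np.array(ci["hand_eye"]); Rt=R.from_euler('xyz',s["ee_rot"],degrees=True).as_matrix()
        return K, Rt@H[:3,:3], Rt@H[:3,3]+np.array(s["ee_pos"])
    o=np.array(ci["orientation"])
    Rm=o if o.shape==(3,3) else R.from_euler('xyz',o,degrees=True).as_matrix()
    return K,Rm,np.array(ci["origin"])
def ray(c,uv):
    K,Rm,o=c; d=Rm@np.linalg.solve(K,[uv[0],uv[1],1]); return o,d/np.linalg.norm(d)
def at_z(c,uv,z):
    o,d=ray(c,uv); return o+d*(z-o[2])/d[2]
def tri(rs):
    A=sum(np.eye(3)-np.outer(d,d) for o,d in rs); b=sum((np.eye(3)-np.outer(d,d))@o for o,d in rs)
    return np.linalg.solve(A,b)
def proj(c,p):
    K,Rm,o=c; q=K@(Rm.T@(np.array(p)-o)); return q[:2]/q[2]
def save(n,im): cv2.imwrite("pics/"+n+".png",cv2.cvtColor(im,cv2.COLOR_RGB2BGR))
E
python3 - <<'E'
from h import *
print(state()); print(camera_info("scene"),camera_info("wrist"))
ims={n:grab_frame(n) for n in("scene","side")}
C={n:cam(n) for n in ims}
for n,im in ims.items(): save(n+"0",im)
for l,z in [("pot_centre",34),("clamp",0),("seat",10),("key_grip",68),("bottle",0),("beaker",0),("funnel",0)]:
    rs=[]
    for n in ims:
        for r in place_of(n,l)[:3]:
            uv=np.array(r["location"])*[640,480]
            print(l,n,round(r["p"],2),uv.round(),at_z(C[n],uv,z).round(1))
E
```

```text
pics
{'time_s': 0.0, 'qpos': array([-7.04725502e+01,  1.83518107e+01,  8.97067935e+01, -1.67271281e-03,
        7.20436663e+01, -1.14492579e+00]), 'qvel': array([-0.07888499, -0.02865179,  0.08693723, -0.00073878, -0.06579756,
       -0.04450996]), 'effort': array([-3.08599061e-03, -4.12460876e+01, -2.31976461e+01,  7.25237187e-02,
        4.57431015e-02, -1.36434001e-04]), 'ee_pos': array([ 202.81991054, -537.49826788,  213.11595773]), 'ee_rot': array([179.74595671,  89.89771709, 110.41884941]), 'force': array([-0.72036809,  0.51938351,  0.47763666]), 'torque': array([-0.02101875, -0.00803175,  0.01565728]), 'gripper_width': 91.25216534017926}
{'intrinsics': array([[506.86971704,   0.        , 317.15716817],
       [  0.        , 506.86971704, 240.00230254],
       [  0.        ,   0.        ,   1.        ]]), 'origin': array([-145.69175321,  671.99896875,  571.20894358]), 'orientation': array([-116.25380094,    1.02748088, -139.02755769])} {'intrinsics': array([[392.83913007,   0.        , 321.74892789],
       [  0.        , 392.83913007, 235.14968185],
       [  0.        ,   0. 
[... 658 characters left out ...]
4. ]
pot_centre side 0.74 [281. 361.] [ 482.1 -379.5   34. ]
clamp scene 0.63 [278. 289.] [532.   34.8   0. ]
clamp side 0.81 [320. 227.] [539.3  28.4   0. ]
clamp side 0.56 [280. 320.] [ 465.8 -258.8    0. ]
seat scene 0.94 [284. 272.] [560.1 -13.2  10. ]
seat side 0.71 [373. 231.] [673.6  10.1  10. ]
seat side 0.66 [329. 233.] [564.1  -3.1  10. ]
key_grip scene 0.77 [271. 276.] [496.5  84.5  68. ]
key_grip side 0.74 [311. 192.] [513.8  84.5  68. ]
bottle scene 0.93 [222. 283.] [645.3  94.2   0. ]
bottle side 0.58 [358. 210.] [636.8  95.   -0. ]
beaker scene 0.86 [332. 276.] [477.  -78.3   0. ]
beaker side 0.6 [296. 259.] [486.9 -82.3   0. ]
funnel scene 0.93 [244. 265.] [669.4  10.    0. ]
```

```bash
python3 - <<'E'
from h import *
a=cv2.imread("pics/scene0.png")[170:350,180:480];b=cv2.imread("pics/side0.png")[130:430,150:450]
cv2.imwrite("pics/c0.png",np.hstack([cv2.resize(a,(500,300)),cv2.resize(b,(300,300))]))
a=cv2.resize(a,(800,480));cv2.imwrite("pics/c1.png",a)
cv2.imwrite("pics/c2.png",cv2.resize(b,(600,600)))
E
```

```text
(no output)
```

View pics/c1.png

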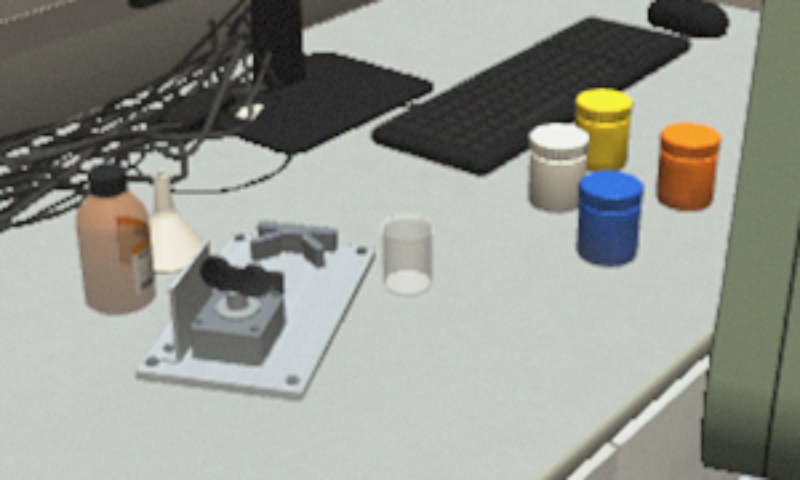

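View pics/c2.png

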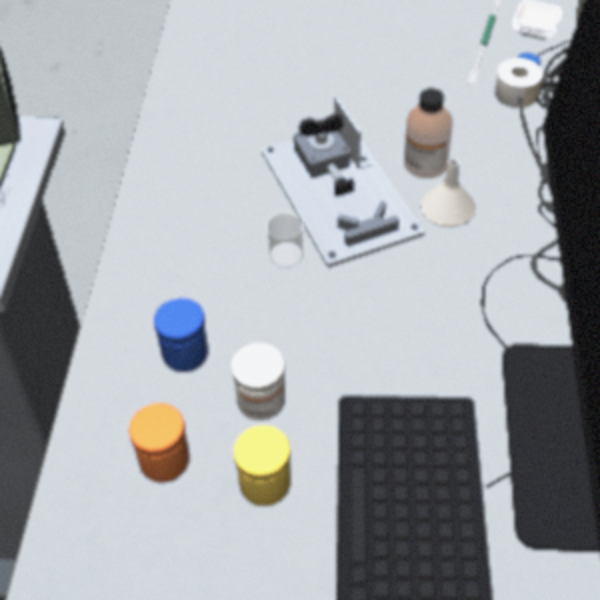

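```bash
python3 - <<'E'
from h import *
s=state(); M=R.from_euler('xyz',s["ee_rot"],degrees=True).as_matrix()
print(M.round(3)); z=M[:,2]; print("jaw yaw",np.degrees(np.arctan2(z[1],z[0])))
C=[cam("scene"),cam("side")]
print("pot",tri([ray(C[0],(388,237)),ray(C[1],(279,320))]),"seat",tri([ray(C[0],(284,272)),ray(C[1],(329,233))]),"key",tri([ray(C[0],(271,276)),ray(C[1],(311,192))]))
E
```

```text
[[ 0.     0.936  0.353]
 [-0.     0.353 -0.936]
 [-1.     0.     0.   ]]
jaw yaw -69.32716491144087
pot [ 465.1776683  -278.44222621   25.51628999] seat [560.98001652  -9.17168888  13.17137924] key [509.74975331  80.56716558  64.19779409]
```

Emit:
drive_tool(plan=[[0,0,10,26,26,0,91],[0,0,20,52,52,0,91],[0,0,30,79,78,0,91],[0,0,40,105,104,0,91],[0,0,50,131,130,0,91],[0,0,60,157,156,0,91],[0,0,70,183,182,-5,91],[0,0,80,210,208,-10,91],[0,0,90,236,234,-15,91],[0,0,100,262,260,-15,91]])

```text
time_s: 2.05
ee_pos: [465.6, -277.0, 198.6]
ee_rot: [109.6, 90.0, 140.6]
force: [0.1, 0.2, -0.0]
gripper_width: 91.3
```

```bash
python3 - <<'E'
from h import *
s=state(); print(s["ee_pos"],s["ee_rot"],s["qpos"].round(1))
im=grab_frame("wrist"); save("w1",im); c=cam("wrist",s)
for r in place_of("wrist","pot_centre")[:4]:
    uv=np.array(r["location"])*[640,480]; print(r["p"],uv.round(),at_z(c,uv,34).round(1))
for r in search_frame("wrist","pot")[:4]: print(r["p"],(np.array(r["rect"])*[640,480,640,480]).round())
E
```

```text
[ 465.57857311 -276.95024202  198.64088796] [109.57576287  89.96456001 140.57942197] [-32.   15.9  95.4   0.   68.7 -63. ]
0.82 [188. 250.] [ 377.7 -365.1   34. ]
0.81 [276. 319.] [ 478.4 -383.5   34. ]
0.78 [143. 211. 226. 289.]
0.74 [244. 286. 309. 368.]
0.73 [218.  77. 295. 151.]
0.68 [285. 190. 349. 269.]
```

View pics/w1.png

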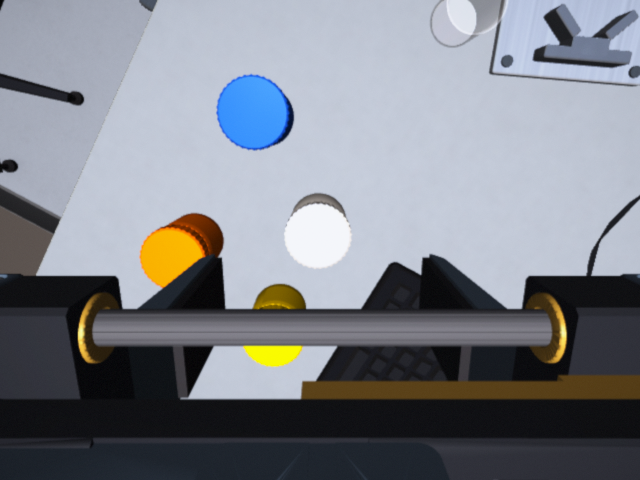

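The white pot's lid sits at about (318, 235), between the yellow pot at (274, 340) and the blue one at (254, 112). The clamp's V jaw is at top right, (580, 35).

```bash
python3 - <<'E'
from h import *
s=state(); c=cam("wrist",s); im=cv2.imread("pics/w1.png")
m=(im.min(2)>228).astype(np.uint8); n,l,st,ce=cv2.connectedComponentsWithStats(m[180:280,260:375]); i=1+st[1:,4].argmax()
ys,xs=np.where(l==i); (u,v),r=cv2.minEnclosingCircle(np.c_[xs+260,ys+180].astype(np.float32)); print(u,v,r,st[i])
p=at_z(c,(u,v),68); q=at_z(c,(u+r,v),68); print(p,np.linalg.norm(p-q),"delta",p[:2]-s["ee_pos"][:2])
E
```

```text
317.16009521484375 235.42454528808594 33.24869155883789 [  24   24   67   64 3276]
[ 465.79014319 -286.62453074   68.        ] 26.470595572806502 delta [-0.03239177 -9.60281851]
```

Emit:
drive_tool(plan=[[0,0,0,0,-9.6,-50,91],[0,0,0,0,-9.6,-100,91],[0,0,0,0,-9.6,-140,91],[0,0,0,0,-9.6,-166.5,91],[0,0,0,0,-9.6,-166.5,91],[0,0,0,0,-9.6,-166.5,45],[0,0,0,0,-9.6,-166.5,45],[0,0,0,0,-9.6,-166.5,45],[0,0,0,0,-9.6,-166.5,45],[0,0,0,0,-9.6,-166.5,45]], grip_force=15)

```text
time_s: 3.45
ee_pos: [466.2, -286.8, 32.9]
ee_rot: [-63.9, 89.9, -33.1]
force: [0.8, -0.2, 2.9]
gripper_width: 53.9
```

Emit:
drive_tool(plan=[[0,0,0,0,0,30,45],[0,0,0,0,0,80,45],[0,0,0,20,32,120,45],[0,0,0,48,75,150,45],[0,0,0,76,120,167,45],[0,0,0,104,165,167,45],[0,0,0,125,198,167,45],[0,0,0,134,212,167,45],[0,0,0,134,212,167,45]])

```text
time_s: 4.58
ee_pos: [600.1, -74.5, 199.5]
ee_rot: [-131.4, 89.9, -100.6]
force: [-0.5, 0.3, -0.2]
gripper_width: 53.7
```

```bash
python3 - <<'E'
from h import *
s=state(); print(s["ee_pos"],s["ee_rot"],s["qpos"].round(1),s["gripper_width"])
im=grab_frame("wrist"); save("w2",im); c=cam("wrist",s)
for l,z in [("clamp",0),("seat",10),("key_grip",68),("rack",22)]:
  for r in place_of("wrist",l)[:2]:
    uv=np.array(r["location"])*[640,480]; print(l,r["p"],uv.round(),at_z(c,uv,z).round(1))
E
```

```text
[600.11366552 -74.46464189 199.46579856] [-131.43105854   89.93929275 -100.56021169] [ -8.1  21.5  86.9  -0.1  71.6 -39. ] 53.701362258854786
clamp 0.64 [319.  76.] [535.3  26.1   0. ]
seat 0.63 [316. 133.] [558.5 -17.   10. ]
rack 0.68 [319.  84.] [540.5  17.8  22. ]
rack 0.63 [316.  71.] [533.2  25.5  22. ]
```

View pics/w2.png

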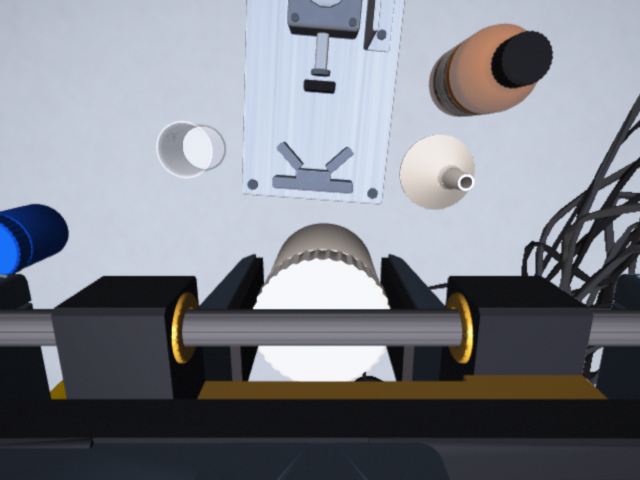

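The plate's near corners show at (243, 192) and (382, 204), the V jaw at (313, 170), the pad at (319, 86). The beaker is at left, the funnel and bottle at right, and the pot is held straight.

```bash
python3 - <<'E'
from h import *
s=state(); c=cam("wrist",s)
L=at_z(c,(243,192),10);Rr=at_z(c,(382,204),10)
print(L,Rr,np.linalg.norm(Rr-L))
d=(Rr-L)/np.linalg.norm(Rr-L); yaw=np.degrees(np.arctan2(d[1],d[0]))
L2=at_z(c,(249,0),10);R2=at_z(c,(405,0),10)
for a,b in((L,L2),(Rr,R2)): e=b-a; print("edge yaw",np.degrees(np.arctan2(e[1],e[0]))-90)
print("yaw",yaw)
yaw=np.radians(np.mean([yaw]+[np.degrees(np.arctan2((b-a)[1],(b-a)[0]))-90 for a,b in((L,L2),(Rr,R2))]))
X=np.array([np.cos(yaw),np.sin(yaw),0]);Y=np.array([-X[1],X[0],0])
O=(L+Rr)/2+110*Y; S=O-50*Y; K=O+58*Y
print(np.degrees(yaw),"seat",S,"key",K)
for n,p in dict(seat=S,tgt=S+2*Y).items(): print(n,p[:2]-s["ee_pos"][:2])
for n,p in [("pad",[305,86,32]),("pad",[335,88,32])]:
    q=at_z(c,p[:2],32)-O; print("pad clamp xy",q@X,q@Y)
q=[at_z(c,u,32)-O for u in((274,180),(352,184))]; print("vee bar",[(a@X,a@Y) for a in q])
M=R.from_euler('xyz',s["ee_rot"],degrees=True).as_matrix();print("jaw yaw",np.degrees(np.arctan2(M[1,2],M[0,2])))
E
```

```text
[526.82198487 -98.74756576  10.        ] [643.47243948 -42.51315817  10.        ] 129.49763378709656
edge yaw 26.041336186223106
edge yaw 26.562877931860214
yaw 25.737609343263436
26.113941153782253 seat [558.73775233 -16.75513175  10.        ] key [511.20072462  80.22028264  10.        ]
seat [-40.84519054  59.30550645]
tgt [-41.72550586  61.10134746]
pad clamp xy -12.913134599418429 -15.288055026556579
pad clamp xy 11.535055695032673 -14.856825891483064
vee bar [(np.float64(-34.256783847853136), np.float64(-93.4473925869099)), (np.float64(33.108837851497384), np.float64(-91.48229252083011))]
jaw yaw 30.68758092246531
```

Emit:
drive_tool(plan=[[0,0,-2.5,-21,30,0,45],[0,0,-4.7,-42.5,60,-10,45],[0,0,-4.7,-42.5,60,-50,45],[0,0,-4.7,-42.5,60,-95,45],[0,0,-4.7,-42.5,60,-125,45],[0,0,-4.7,-42.5,60,-135,45],[0,0,-4.7,-42.5,60,-145,45],[0,0,-4.7,-42.5,60,-145,45]])

```text
time_s: 5.82
ee_pos: [559.9, -16.0, 58.2]
ee_rot: [-30.0, 89.6, -4.0]
force: [0.4, 2.6, 7.0]
gripper_width: 54.0
```

```bash
python3 - <<'E'
from h import *
s=state(); print(s["ee_pos"],s["force"])
im=grab_frame("wrist"); save("w3",im);a=grab_frame("side"); save("s3",a)
cv2.imwrite("pics/c3.png",np.hstack([cv2.imread("pics/w3.png")[:300,140:540],cv2.resize(cv2.imread("pics/s3.png")[150:300,260:460],(400,300))]))
E
```

```text
[559.89109228 -16.03074256  58.15441637] [0.43087545 2.62086913 7.008674  ]
```

View pics/c3.png

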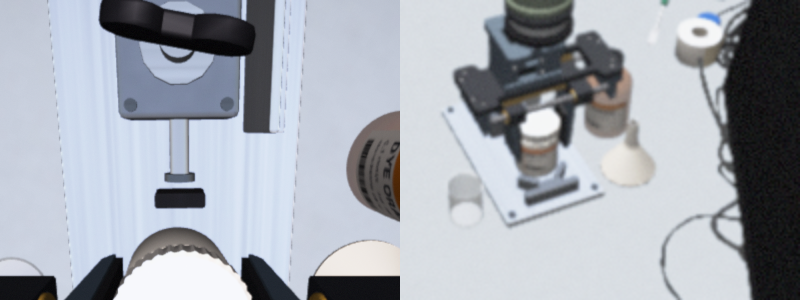

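```bash
python3 - <<'E'
from h import *
s=state(); print(s["ee_pos"],s["force"],s["torque"],s["ee_rot"])
im=cv2.imread("pics/w3.png")
c=cam("wrist",s)
for z in (32,):
  for uv in((297,195),(343,195),(297,207),(343,207)): print(uv,at_z(c,uv,z).round(1))
a=cv2.imread("pics/s3.png")[170:260,295:435]; cv2.imwrite("pics/c4.png",cv2.resize(a,(800,514),interpolation=cv2.INTER_CUBIC))
E
```

```text
[559.90781415 -16.1055159   58.2045097 ] [0.57758723 2.51293582 7.08119227] [ 0.3243782  -0.06760329  0.17252805] [-30.25911651  89.55992048  -4.29584185]
(297, 195) [530.1  13.9  32. ]
(343, 195) [551.1  24.1  32. ]
(297, 207) [532.7   8.4  32. ]
(343, 207) [553.8  18.6  32. ]
```

View pics/c4.png

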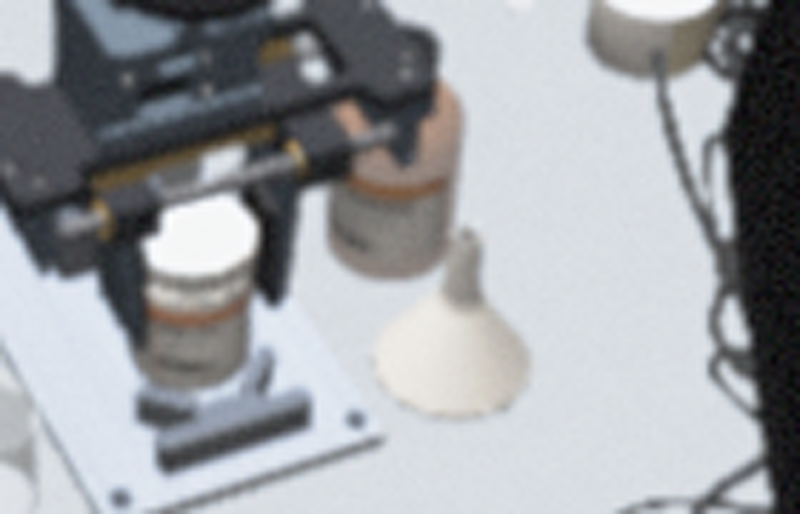

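Emit:
drive_tool(plan=[[0,0,0,-2.5,2.5,10,45],[0,0,0,-3,3,20,45],[0,0,0,-3,3,25,45],[0,0,0,-3,3,25,45]])

```text
time_s: 6.42
ee_pos: [557.1, -13.2, 83.7]
ee_rot: [-30.3, 89.5, -4.3]
force: [0.9, -0.7, -0.7]
gripper_width: 53.5
```

```bash
python3 - <<'E'
from h import *
s=state(); print(s["ee_pos"],s["ee_rot"],s["force"],s["torque"],s["gripper_width"])
im=grab_frame("wrist"); save("w4",im);grab_frame("scene");a=grab_frame("scene"); save("sc4",a)
w=cv2.imread("pics/w4.png"); a=cv2.imread("pics/sc4.png")[200:320,210:370]
cv2.imwrite("pics/c5.png",np.hstack([cv2.resize(w[:420,100:600],(400,336)),cv2.resize(a,(400,336),interpolation=cv2.INTER_CUBIC)]))
g=grab_frame("side")
C={n:cam(n) for n in("scene","side")}
for l in("pot_centre","bottle","beaker","funnel"):
  for n in C:
    for r in place_of(n,l)[:4]:
      uv=np.array(r["location"])*[640,480]; print(l,n,round(r["p"],2),uv.round(),at_z(C[n],uv,84 if l[0]=='p' else 0).round(1))
E
```

```text
[557.12000229 -13.21113164  83.69962773] [-30.25009217  89.51001195  -4.29667963] [ 0.86499678 -0.7137687  -0.74687968] [ 0.02250671 -0.10784658  0.01330316] 53.5222246013421
pot_centre scene 0.84 [284. 241.] [563.5 -20.4  84. ]
pot_centre scene 0.81 [405. 253.] [ 328.  -135.4   84. ]
pot_centre scene 0.69 [405. 222.] [ 411.5 -268.1   84. ]
pot_centre scene 0.39 [437. 231.] [ 330.2 -269.1   84. ]
pot_centre side 0.95 [239. 299.] [ 387.8 -268.5   84. ]
pot_centre side 0.94 [327. 212.] [557.   -5.1  84. ]
pot_centre side 0.88 [231. 349.] [ 389.5 -385.6   84. ]
pot_centre side 0.69 [283. 359.] [ 490.6 -403.3   84. ]
beaker scene 0.58 [334. 276.] [472.8 -81.7   0. ]
beaker side 0.71 [298. 257.] [492.  -77.2   0. ]
funnel scene 0.73 [283. 244.] [ 674.3 -124.8    0. ]
funnel scene 0.55 [243. 265.] [669.3  12.9   0. ]
funnel side 0.9 [375. 237.] [679.   -0.8   0. ]
funnel side 0.62 [359. 209.] [639.6  98.6  -0. ]
```

View pics/c5.png

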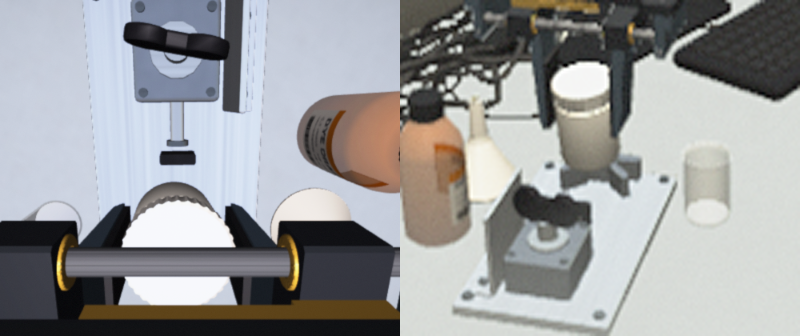

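```bash
cat > w2pose.py <<'E'
from h import *
s2=dict(ee_pos=[600.11366552,-74.46464189,199.46579856],ee_rot=[-131.43105854,89.93929275,-100.56021169])
c2=cam("wrist",s2); yaw=np.radians(26.11); X=np.array([np.cos(yaw),np.sin(yaw),0]);Y=np.array([-X[1],X[0],0])
S=np.array([558.74,-16.76,10]); O=S+50*Y; O[2]=0
def W(x,y,z): return O+x*X+y*Y+np.array([0,0,z])
E
python3 - <<'E'
from w2pose import *
im=cv2.imread("pics/w2.png"); k=5; x0,y0=240,70
a=cv2.resize(im[y0:y0+120,x0:x0+150],None,fx=k,fy=k,interpolation=cv2.INTER_CUBIC)
f=lambda p:tuple(int(t) for t in ((proj(c2,p)-[x0,y0]+.5)*k))
for sx in(-1,1): cv2.line(a,f(W(0,-86.8,32)),f(W(sx*35,-51.8,32)),(0,0,255),1)
for x,y in((-65,-110),(65,-110)): cv2.circle(a,f(W(x,y,10)),5,(255,0,0),2)
t=np.linspace(0,6.28,90); 
for th in t: cv2.circle(a,f(W(26*np.cos(th),-50+26*np.sin(th),32)),1,(0,200,0),-1)
cv2.imwrite("pics/c6.png",a); print(a.shape)
E
```

```text
(600, 750, 3)
```

View pics/c6.png

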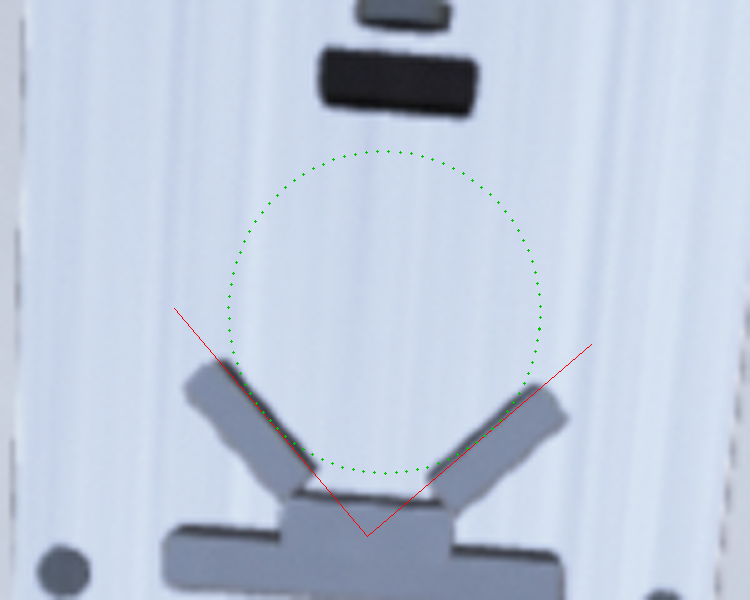

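The overlay agrees to about 1.5 mm: the V faces (red) and the seated-pot circle (green) match, with the pad at (398, 82). So the held pot's offset or tilt is what to check.

```bash
python3 - <<'E'
from h import *
from scipy.optimize import least_squares
H=np.array(camera_info("wrist")["hand_eye"]);K=np.array(camera_info("wrist")["intrinsics"])
def pt(p): q=K@(H[:3,:3].T@(np.array(p)-H[:3,3])); return q[:2]/q[2]
for n in("w2","w4"):
    im=cv2.imread(f"pics/{n}.png"); m=(im.min(2)>225)
    pts=[]
    for u in range(268,374,4):
        col=np.where(m[225:308,u])[0]
        if len(col)>5: pts.append((u,225+col[0]))
    pts=np.array(pts,float)
    def f(q):  # lid top circle: tool x=q0 fixed -35, centre y,z
        th=np.linspace(0,2*np.pi,361); C=np.array([pt([q[2],q[0]+27*np.cos(t),q[1]+27*np.sin(t)]) for t in th])
        return [np.min(np.hypot(*(C-p).T)) for p in pts]
    r=least_squares(lambda q:f([q[0],q[1],-35.]),[0,0]); print(n,len(pts),r.x,r.cost, "free", least_squares(f,[0,0,-35.]).x)
E
```

```text
w2 27 [-1.34195956 -1.28185299] 10.149900671584485 free [ -3.57668433  -1.34334186 -27.77923079]
w4 27 [ 1.64440239 -0.66174944] 9.916268559520145 free [  2.69268326  -0.52240841 -38.71409495]
```

Emit:
drive_tool(plan=[[0,0,0,0,0,40,45],[0,0,0,17,-35,45,45],[0,0,0,35,-71,45,45],[0,0,0,52,-107,30,45],[0,0,0,52,-107,-10,45],[0,0,0,52,-107,-35,45],[0,0,0,52,-107,-45,45],[0,0,0,52,-107,-50,45],[0,0,0,52,-107,-51,45]])

```text
time_s: 8.15
ee_pos: [609.5, -120.1, 32.8]
ee_rot: [-31.5, 89.5, -5.5]
force: [-0.3, 0.5, -0.1]
gripper_width: 53.9
```

Emit:
drive_tool(plan=[[0,0,0,0,0,0,60],[0,0,0,0,0,0,80],[0,0,0,0,0,0,91],[0,0,0,0,0,0,91],[0,0,0,0,0,60,91],[0,0,0,0,0,120,91],[0,0,0,0,0,160,91],[0,0,0,0,0,160,91]])

```text
time_s: 9.15
ee_pos: [611.5, -120.5, 197.1]
ee_rot: [-34.8, 89.0, -8.8]
force: [-0.4, 0.4, -0.7]
gripper_width: 90.8
```

```bash
cat > lid.py <<'E'
from h import *
s=state(); print(s["ee_pos"],s["ee_rot"]); im=grab_frame("wrist"); save("w5",im); c=cam("wrist",s)
M=R.from_euler('xyz',s["ee_rot"],degrees=True).as_matrix(); print("jaw yaw",np.degrees(np.arctan2(M[1,2],M[0,2])))
m=(im.min(2)>228).astype(np.uint8); n,l,st,ce=cv2.connectedComponentsWithStats(m)
for i in range(1,n):
    if st[i,4]>1500:
        ys,xs=np.where(l==i); (u,v),r=cv2.minEnclosingCircle(np.c_[xs,ys].astype(np.float32))
        p=at_z(c,(u,v),68); print(st[i],u,v,r,p,np.linalg.norm(p-at_z(c,(u+r,v),68)),"delta",p[:2]-s["ee_pos"][:2])
E
python3 lid.py
```

```text
[ 611.50057356 -120.50240144  197.06792513] [-34.80248323  89.0050993   -8.82476115]
jaw yaw 25.98177058165687
[ 282  193   68   66 3398] 315.68890380859375 225.55184936523438 33.69352340698242 [ 608.2117296  -123.34285435   68.        ] 26.512579656139465 delta [-3.28884396 -2.84045291]
```

View pics/w5.png

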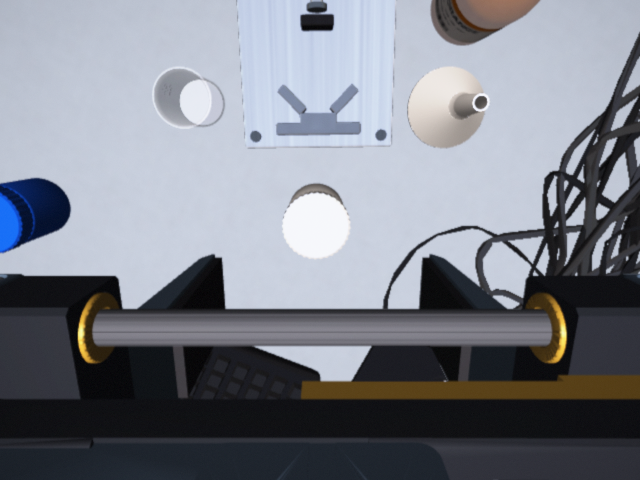

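White pot upright at (316, 226), clear of everything; beaker, funnel, bottle undisturbed.

```bash
cat > lvl.py <<'E'
from h import *
s=state(); M=R.from_euler('xyz',s["ee_rot"],degrees=True).as_matrix(); x=M[:,0]
print("level rotvec deg",np.degrees(np.cross(x,[0,0,-1])).round(2))
E
python3 lvl.py; python3 - <<'E'
from h import *
s=state(); c=cam("wrist",s)
L=at_z(c,(246,148),10);Q=at_z(c,(392,146),10);d=Q-L;print(L,Q,np.linalg.norm(d),np.degrees(np.arctan2(d[1],d[0])))
t=np.radians(26.1);Y=np.array([-np.sin(t),np.cos(t),0]);print("seat",(L+Q)/2+60*Y)
E
```

```text
level rotvec deg [0.09 0.69 0.  ]
[525.6411848  -98.45018429  10.        ] [640.89295717 -40.36986023  10.        ] 129.0592696319508 26.745499838561148
seat [556.87072079 -15.52836772  10.        ]
```

Emit:
drive_tool(plan=[[0.1,0.7,0,-3.3,-2.8,-50,91],[0.1,0.7,0,-3.3,-2.8,-100,91],[0.1,0.7,0,-3.3,-2.8,-140,91],[0.1,0.7,0,-3.3,-2.8,-167,91],[0.1,0.7,0,-3.3,-2.8,-167,91],[0.1,0.7,0,-3.3,-2.8,-167,45],[0.1,0.7,0,-3.3,-2.8,-167,45],[0.1,0.7,0,-3.3,-2.8,-167,45],[0.1,0.7,0,-3.3,-2.8,-167,45],[0.1,0.7,0,-3.3,-2.8,-167,45]], grip_force=30)

```text
time_s: 10.45
ee_pos: [607.2, -123.1, 28.0]
ee_rot: [-27.7, 89.9, -1.7]
force: [-0.1, 0.5, 3.2]
gripper_width: 53.2
```

```bash
python3 lvl.py; python3 -c "
from h import *
s=state();print(s['ee_pos'],s['force'],s['gripper_width'])"
```

```text
level rotvec deg [0.   0.07 0.  ]
[ 607.23530645 -123.05335095   28.01939279] [-0.11846826  0.47865564  3.20097889] 53.15126685454537
```

Emit:
drive_tool(plan=[[0,0,0,0,0,35,45],[0,0,0,0,0,70,45],[0,0,0,-17,37,75,45],[0,0,0,-35,74,75,45],[0,0,0,-52,110,75,45],[0,0,0,-52,110,70,45],[0,0,0,-52,110,50,45],[0,0,0,-52,110,35,45],[0,0,0,-52,110,25,45],[0,0,0,-52,110,20,45]])

```text
time_s: 11.7
ee_pos: [555.2, -13.4, 47.2]
ee_rot: [-39.5, 90.0, -13.5]
force: [0.1, -0.4, 0.4]
gripper_width: 53.3
```

```bash
python3 lvl.py; python3 -c "
from h import *
s=state();print(s['ee_pos'],s['force'],s['gripper_width'])"
```

```text
level rotvec deg [0.   0.02 0.  ]
[555.15927706 -13.44412017  47.22317551] [ 0.09874233 -0.36828273  0.37010237] 53.34775847696305
```

Emit:
drive_tool(plan=[[0,0,0,0,0,-5,45],[0,0,0,0,0,-8,45],[0,0,0,0,0,-9,45],[0,0,0,0,0,-9,45],[0,0,0,0,0,-9,62],[0,0,0,0,0,-9,75],[0,0,0,0,0,-9,75],[0,0,0,0,0,5,75],[0,0,0,0,0,50,75],[0,0,0,0,0,100,75]])

```text
time_s: 12.95
ee_pos: [554.9, -13.4, 148.9]
ee_rot: [166.0, 90.0, -168.1]
force: [1.0, 0.0, 0.0]
gripper_width: 75.0
```

```bash
python3 lvl.py; python3 -c "
from h import *
s=state();print(s['ee_pos'],s['force'],s['gripper_width'],s['qpos'].round(1))"
```

```text
level rotvec deg [ 0.   -0.02  0.  ]
[554.8831011  -13.43793045 148.91083782] [0.99864194 0.04560757 0.02842081] 74.96404319789595 [ -2.6  19.4  98.   -0.   62.7 -28.5]
```

Emit:
drive_tool(plan=[[0,0,0,5,-10,30,75],[0,0,0,9,-18,60,75],[0,0,0,9,-18,60,75]])

```text
time_s: 13.32
ee_pos: [565.6, -31.9, 212.3]
ee_rot: [-31.3, 89.6, -5.4]
force: [0.0, 0.1, 0.1]
gripper_width: 75.1
```

```bash
python3 - <<'E'
from h import *
s=state(); c=cam("wrist",s); print(s["ee_pos"])
im=grab_frame("wrist"); save("w6",im)
for l,z in [("key_grip",68),("seat",10),("key",0),("pot_centre",44)]:
  for r in place_of("wrist",l)[:2]:
    uv=np.array(r["location"])*[640,480]; print(l,r["p"],uv.round(),at_z(c,uv,z).round(1))
a=grab_frame("scene"); save("sc6",a);place_of("scene","pot_centre")
w=cv2.imread("pics/w6.png"); a=cv2.imread("pics/sc6.png")[200:320,210:370]
cv2.imwrite("pics/c7.png",np.hstack([cv2.resize(w[:400,180:500],(480,600)),cv2.resize(a,(320,240)) if 0 else np.vstack([cv2.resize(a,(320,240),interpolation=cv2.INTER_CUBIC),np.zeros((360,320,3),np.uint8)])]))
E
```

```text
[565.55648582 -31.9454345  212.26217866]
key_grip 0.87 [320.  55.] [508.8  80.6  68. ]
key_grip 0.68 [436. 212.] [646.3  15.8  68. ]Traceback (most recent call last):
  File "<stdin>", line 5, in <module>
ValueError: it knows: beaker, bottle, clamp, funnel, guard, key_grip, pot, pot_centre, rack, seat, vee_jaw
```

```bash
python3 - <<'E'
from h import *
a=grab_frame("scene"); save("sc6",a)
w=cv2.imread("pics/w6.png"); a=cv2.imread("pics/sc6.png")[200:320,210:370]
cv2.imwrite("pics/c7.png",np.hstack([cv2.resize(w[:400,180:500],(480,600)),np.vstack([cv2.resize(a,(320,240),interpolation=cv2.INTER_CUBIC),np.zeros((360,320,3),np.uint8)])]))
E
```

View pics/c7.png

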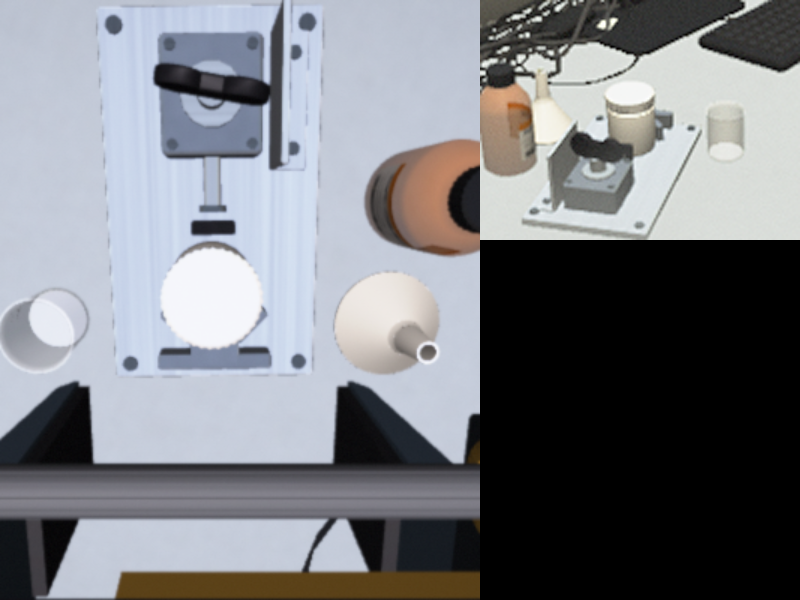

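The pot stands upright between the jaws, its lid at (211, 298) in the crop. The key's wings run from (156, 72) to (270, 88), and the pad at (213, 227) is clear of the pot.

```bash
python3 - <<'E'
from h import *
s=dict(ee_pos=[565.55648582,-31.9454345,212.26217866],ee_rot=[-31.3,89.6,-5.4])
c=cam("wrist",s); f=lambda x,y,z: at_z(c,(180+x/1.5,y/1.5),z)
P=[f(118,375,10),f(313,374,10),f(98,6,10),f(325,8,10)]
q=np.array([[-65,-110],[65,-110],[-65,110],[65,110]],float); p=np.array(P)[:,:2]
A=q-q.mean(0);B=p-p.mean(0);U,_,V=np.linalg.svd(A.T@B);Rm=(V.T@U.T);yaw=np.degrees(np.arctan2(Rm[1,0],Rm[0,0]))
O=p.mean(0);print("O",O,"yaw",yaw,(B-A@Rm.T).round(1).tolist())
print("key",O+Rm@[0,58],"seat",O+Rm@[0,-50])
a,b=f(156,72,80),f(270,88,80);print("wing",np.linalg.norm(b-a),(a+b)/2,"yaw",np.degrees(np.arctan2(*(b-a)[1::-1])))
print("mid",f(211,82,75), "collar", f(211,95,43))
l=f(211.5,298,78);print("pot clamp",Rm.T@(l[:2]-O))
for x in(192,235): print("pad far/near",Rm.T@(f(x,222,32)[:2]-O),Rm.T@(f(x,234,32)[:2]-O))
from workcell import state
print(state()["qpos"].round(1), state()["ee_rot"])
E
```

```text
O [536.94641405  28.27270452] yaw 26.3957372867853 [[0.1, 1.5], [-0.4, 0.6], [0.2, 0.0], [0.0, -2.1]]
key [511.16143882  80.22590512] seat [559.17484097 -16.51453737]
wing 54.6039672367571 [510.68729402  80.40103577  80.        ] yaw 18.614611813852868
mid [509.75294651  79.95549811  75.        ] collar [510.21012426  79.23701067  43.        ]
pot clamp [ -2.05909378 -46.48698082]
pad far/near [-12.92983772  -9.32875283] [-13.04726619 -16.19895535]
pad far/near [12.14680318 -9.53918119] [ 12.15728055 -16.41327115]
[ -4.3  17.6  91.6   0.   71.  -30.3] [148.73586099  89.82103342 174.69136594]
```

Emit:
drive_tool(plan=[[0,0,10.3,-7,14,0,40],[0,0,20.6,-14,28,0,40],[0,0,30.9,-21,42,0,40],[0,0,41.2,-27.5,56,0,40],[0,0,51.5,-34,70,0,40],[0,0,61.8,-41,84,-20,40],[0,0,72.1,-48,98,-50,40],[0,0,82.4,-54.8,112,-80,40],[0,0,82.4,-54.8,112,-100,40],[0,0,82.4,-54.8,112,-100,40]])

```text
time_s: 14.78
ee_pos: [505.9, 81.0, 105.4]
ee_rot: [101.6, 89.6, -150.0]
force: [-0.0, -0.7, -0.2]
gripper_width: 40.1
```

```bash
cat > st.py <<'E'
from h import *
s=state(); M=R.from_euler('xyz',s["ee_rot"],degrees=True).as_matrix()
print("t",round(s["time_s"],2),"pos",s["ee_pos"].round(2),"F",s["force"].round(2),"T",s["torque"].round(3),"w",round(s["gripper_width"],2))
print("jaw yaw",np.degrees(np.arctan2(M[1,2],M[0,2])).round(2),"level",np.degrees(np.cross(M[:,0],[0,0,-1])).round(2),s["qpos"].round(1),"eff",s["effort"].round(3))
E
python3 st.py
```

```text
t 14.78 pos [505.88  80.97 105.36] F [-0.04 -0.67 -0.21] T [ 0.154 -0.123 -0.025] w 40.1
jaw yaw 108.39 level [ 0.22 -0.38  0.  ] [   7.9   18.5  106.6   -0.2   55.3 -100.4] eff [ 1.7700e-01 -3.6805e+01 -1.8837e+01 -3.9000e-02  1.2000e-02 -4.0000e-03]
```

Emit:
drive_tool(plan=[[0.2,-0.4,0,4.9,-0.9,0,40],[0.2,-0.4,0,4.9,-0.9,0,40],[0.2,-0.4,0,4.9,-0.9,-5,40]])

```text
time_s: 15.15
ee_pos: [511.5, 80.0, 101.1]
ee_rot: [-108.4, 89.9, 0.0]
force: [0.4, -0.4, -0.5]
gripper_width: 39.9
```

```bash
python3 st.py
```

```text
t 15.15 pos [511.54  80.   101.11] F [ 0.39 -0.41 -0.55] T [ 0.135 -0.126  0.012] w 39.93
jaw yaw 108.37 level [-0.    0.15  0.  ] [   7.6   19.   106.6   -0.    54.3 -100.7] eff [-4.0000e-03 -3.8295e+01 -1.9552e+01 -4.2000e-02  1.6500e-01 -0.0000e+00]
```

Emit:
drive_tool(plan=[[0,0,0,-0.7,0,-25,40],[0,0,0,-0.7,0,-43,40],[0,0,0,-0.7,0,-51,40],[0,0,0,-0.7,0,-51,40],[0,0,0,-0.7,0,-51,5],[0,0,0,-0.7,0,-51,5],[0,0,0,-0.7,0,-51,5],[0,0,0,-0.7,0,-51,5],[0,0,0,-0.7,0,-51,5]], grip_force=40)

```text
time_s: 16.27
ee_pos: [511.0, 80.7, 50.6]
ee_rot: [-88.7, 89.8, 19.7]
force: [-1.9, 5.7, 3.9]
gripper_width: 13.9
```

```bash
python3 st.py
```

```text
t 16.27 pos [510.97  80.66  50.55] F [-1.87  5.75  3.88] T [ 1.021  0.174 -0.069] w 13.87
jaw yaw 108.34 level [-0.06  0.18  0.  ] [ 7.700e+00  2.250e+01  1.101e+02  1.000e-01  4.720e+01 -1.007e+02] eff [-2.5770e+00 -3.6942e+01 -1.6497e+01 -1.2910e+00 -2.2400e-01 -3.1000e-02]
```

Emit:
drive_tool(plan=[[0,0,0,0,0,0,5],[0,0,0,0,0,0,5],[0,0,0,0,0,0,5]])

```text
time_s: 16.65
ee_pos: [511.0, 80.7, 50.6]
ee_rot: [-86.8, 89.8, 21.5]
force: [-0.8, 3.9, 3.0]
gripper_width: 13.6
```

```bash
python3 st.py
```

```text
t 16.65 pos [510.98  80.69  50.58] F [-0.83  3.89  3.01] T [0.775 0.127 0.082] w 13.58
jaw yaw 108.34 level [-0.07  0.17  0.  ] [ 7.700e+00  2.250e+01  1.101e+02  1.000e-01  4.720e+01 -1.007e+02] eff [-1.8490e+00 -3.7711e+01 -1.6818e+01 -8.9600e-01 -1.6000e-01  1.3000e-02]
```

Width of 13.6 mm means that the tips are on the 16 mm stem (below z = 55), so I'll reopen, go up to about 58 and pinch again.

Emit:
drive_tool(plan=[[0,0,0,0,0,0,40],[0,0,0,0,0,0,40],[0,0,0,0,-0.5,5,40],[0,0,0,0,-0.5,7.5,40],[0,0,0,0,-0.5,7.5,5],[0,0,0,0,-0.5,7.5,5],[0,0,0,0,-0.5,7.5,5],[0,0,0,0,-0.5,7.5,5],[0,0,0,0,-0.5,7.5,5],[0,0,0,0,-0.5,7.5,5]], grip_force=30)

```text
time_s: 17.9
ee_pos: [510.7, 80.6, 58.0]
ee_rot: [-70.6, 89.8, 37.7]
force: [-1.9, 3.7, 0.2]
gripper_width: 9.2
```

```bash
python3 st.py
```

```text
t 17.9 pos [510.72  80.6   58.01] F [-1.87  3.68  0.16] T [ 0.808  0.122 -0.145] w 9.18
jaw yaw 108.31 level [-0.11  0.14  0.  ] [ 7.600e+00  2.190e+01  1.097e+02  1.000e-01  4.820e+01 -1.008e+02] eff [ -1.849 -38.959 -17.983  -1.044  -0.172  -0.141]
```

Emit:
drive_tool(plan=[[0,0,0,-0.5,1.3,0,5],[0,0,-5,-0.5,1.3,0,5],[0,0,-12,-0.5,1.3,0,5],[0,0,-20,-0.5,1.3,0,5],[0,0,-28,-0.5,1.3,0,5],[0,0,-35,-0.5,1.3,0,5],[0,0,-40,-0.5,1.3,0,5],[0,0,-40,-0.5,1.3,0,5]])

```text
time_s: 18.9
ee_pos: [510.7, 80.9, 58.0]
ee_rot: [-94.1, 89.7, -25.7]
force: [1.7, -5.2, -0.4]
gripper_width: 9.0
```

```bash
python3 st.py
```

```text
t 18.9 pos [510.68  80.87  58.  ] F [ 1.74 -5.21 -0.37] T [-0.733 -0.313 -0.195] w 8.99
jaw yaw 68.41 level [0.11 0.23 0.  ] [  7.8  21.9 109.7  -0.2  48.2 -60.5] eff [ 2.7470e+00 -3.9413e+01 -1.7389e+01  1.0250e+00  2.5500e-01 -1.5000e-02]
```

Emit:
drive_tool(plan=[[0,0,-6,0,-0.2,0,5],[0,0,-12,0,-0.2,0,5],[0,0,-12,0,-0.2,0,5]])

```text
time_s: 19.27
ee_pos: [510.7, 80.8, 58.0]
ee_rot: [-89.0, 89.8, -32.5]
force: [0.6, 0.3, -0.6]
gripper_width: 8.6
```

```bash
python3 st.py; python3 -c "
from h import *
save('w7',grab_frame('wrist'))"; python3 st.py
```

```text
t 19.27 pos [510.74  80.84  57.99] F [ 0.56  0.35 -0.63] T [ 0.125 -0.136 -0.133] w 8.58
jaw yaw 56.51 level [0.13 0.21 0.  ] [  7.8  21.9 109.7  -0.2  48.2 -48.5] eff [ 2.0400e-01 -3.9234e+01 -1.7554e+01 -1.6600e-01  1.1600e-01  1.6000e-02]
t 19.32 pos [510.74  80.87  58.  ] F [ 0.43  0.15 -0.29] T [ 0.193 -0.147 -0.154] w 8.88
jaw yaw 56.52 level [0.13 0.21 0.  ] [  7.8  21.9 109.7  -0.2  48.2 -48.6] eff [  0.104 -39.254 -17.543  -0.206   0.127  -0.129]
```

```bash
cat > av.py <<'E'
from h import *
T=[];F=[]
for i in range(10):
    grab_frame("wrist"); s=state(); T.append(s["torque"]); F.append(s["force"])
T=np.array(T);F=np.array(F);M=R.from_euler('xyz',s["ee_rot"],degrees=True).as_matrix()
print("t",round(s["time_s"],2),"pos",s["ee_pos"].round(2),"F",F.mean(0).round(2),"T",T.mean(0).round(3),"sd",T.std(0).round(3),"yaw",np.degrees(np.arctan2(M[1,2],M[0,2])).round(2),"w",round(s["gripper_width"],2),"j6",s["qpos"][5].round(1))
save(f"t{s['time_s']:.2f}",grab_frame("wrist"))
E
python3 av.py
```

```text
t 19.82 pos [510.74  80.86  58.  ] F [ 0.41  1.07 -0.78] T [ 0.318 -0.143 -0.029] sd [0.09  0.022 0.052] yaw 56.43 w 8.87 j6 -48.4
```

Emit:
drive_tool(plan=[[0,0,-4,0,0,0,5],[0,0,-8,0,0,0,5],[0,0,-8,0,0,0,5]])

```text
time_s: 20.25
ee_pos: [510.7, 80.9, 58.0]
ee_rot: [-89.5, 89.8, -41.0]
force: [0.7, 1.0, -0.9]
gripper_width: 9.0
```

```bash
python3 av.py
```

```text
t 20.75 pos [510.73  80.87  57.99] F [ 0.39  1.27 -1.11] T [ 0.364 -0.157 -0.116] sd [0.022 0.023 0.037] yaw 48.43 w 8.68 j6 -40.4
```

```bash
cat > av.py <<'E'
from h import *
T=[];F=[];E=[]
for i in range(14):
    s=state(); T.append(s["torque"]); F.append(s["force"]); E.append(s["effort"][[5,0]]); im=grab_frame("side" if i==13 else "wrist")
T=np.array(T);F=np.array(F);M=R.from_euler('xyz',s["ee_rot"],degrees=True).as_matrix(); yw=np.degrees(np.arctan2(M[1,2],M[0,2]))
print("t",round(s["time_s"],2),"pos",s["ee_pos"].round(2),"F",F.mean(0).round(2),"T",T.mean(0).round(3),"eff6,1",np.mean(E,0).round(3),"yaw",yw.round(2),"turned",(108.3-yw).round(1))
print("tz",T[:,2].round(2)); save(f"side_{yw:.1f}",im)
E
echo
```

Emit:
drive_tool(plan=[[0,0,-3,0,0,0,5],[0,0,-6,0,0,0,5]])

```text
time_s: 21.05
ee_pos: [510.8, 80.9, 58.0]
ee_rot: [-90.7, 89.7, -48.3]
force: [1.2, 2.2, 0.5]
gripper_width: 8.7
```

```bash
python3 av.py
```

```text
t 21.7 pos [510.77  80.88  58.01] F [ 0.53  1.24 -0.8 ] T [ 0.401 -0.174 -0.053] eff6,1 [-0.064 -0.598] yaw 42.44 turned 65.9
tz [ 0.23 -0.06 -0.1  -0.15 -0.06 -0.14 -0.06 -0.08 -0.08 -0.03 -0.04 -0.06
 -0.08 -0.04]
```

Emit:
drive_tool(plan=[[0,0,-3,0,0,0,5],[0,0,-6,0,0,0,5]])

```text
time_s: 22.0
ee_pos: [510.8, 80.9, 58.0]
ee_rot: [-90.5, 89.7, -54.1]
force: [0.4, 1.0, -1.1]
gripper_width: 8.8
```

```bash
python3 av.py
```

```text
t 22.65 pos [510.79  80.88  57.99] F [ 0.81  1.29 -0.95] T [ 0.413 -0.195 -0.048] eff6,1 [-0.038 -0.686] yaw 36.45 turned 71.9
tz [ 0.14  0.04 -0.06 -0.14 -0.12 -0.13 -0.06 -0.04  0.02 -0.1  -0.03 -0.05
 -0.1  -0.03]
```

Emit:
drive_tool(plan=[[0,0,-3,0,0,0,5],[0,0,-6,0,0,0,5]])

```text
time_s: 22.95
ee_pos: [510.8, 80.9, 58.0]
ee_rot: [-89.1, 89.7, -58.7]
force: [0.4, 2.4, -2.1]
gripper_width: 9.0
```

```bash
python3 av.py
```

```text
t 23.6 pos [510.8   80.91  58.01] F [ 0.87  2.08 -1.33] T [ 0.444 -0.213 -0.008] eff6,1 [-0.011 -0.764] yaw 30.45 turned 77.8
tz [ 0.25  0.04 -0.04 -0.04 -0.07 -0.05 -0.03 -0.02 -0.04 -0.05 -0.03 -0.02
 -0.02  0.01]
```

Emit:
drive_tool(plan=[[0,0,-3,0,0,0,5],[0,0,-5,0,0,0,5]])

```text
time_s: 23.9
ee_pos: [510.8, 80.9, 58.0]
ee_rot: [-88.4, 89.7, -63.0]
force: [0.7, 1.1, -1.9]
gripper_width: 8.8
```

```bash
python3 av.py
```

```text
t 24.55 pos [510.82  80.89  57.98] F [ 0.84  1.45 -1.26] T [ 0.439 -0.247 -0.013] eff6,1 [ 0.003 -0.809] yaw 25.45 turned 82.9
tz [ 0.26  0.11 -0.02 -0.05 -0.02 -0.1  -0.01 -0.11 -0.05 -0.12  0.03 -0.01
 -0.07 -0.01]
```

```bash
ls pics/side_*; python3 - <<'E'
from h import *
import glob
fs=["side_42.4","side_36.4","side_30.4","side_25.4"]; fs=[sorted(glob.glob(f"pics/{f[:-2]}*"))[0] for f in fs]
ims=[cv2.imread(f) for f in fs]
cr=[cv2.resize(i[185:265,300:380],(400,400),interpolation=cv2.INTER_CUBIC) for i in (ims[0],ims[-1])]
cv2.imwrite("pics/c8.png",np.hstack(cr))
C=cam("side");print("lid px home+0/+3", [proj(C,[559.2-.44*k,-16.5+.9*k,78]).round(1) for k in (0,3)])
g=[cv2.cvtColor(i,cv2.COLOR_BGR2GRAY).astype(np.float32) for i in ims]
u,v=map(int,proj(C,[559,-16,70]));w=np.s_[v-16:v+24,u-18:u+18]
for k in g[1:]: print(cv2.phaseCorrelate(g[0][w].copy(),k[w].copy(),cv2.createHanningWindow((36,40),cv2.CV_32F)))
E
```

```text
pics/side_25.4.png
pics/side_30.5.png
pics/side_36.4.png
pics/side_42.4.png
lid px home+0/+3 [array([327.3, 217.1]), array([326.8, 216.3])]
((0.134480227880573, -0.009415398359671201), 0.8972016205390294)
((0.12347916424026195, 0.1368832870103951), 0.8950418406062656)
((0.15180660836161763, 0.016471912132200117), 0.9206246587965223)
```

View pics/c8.png

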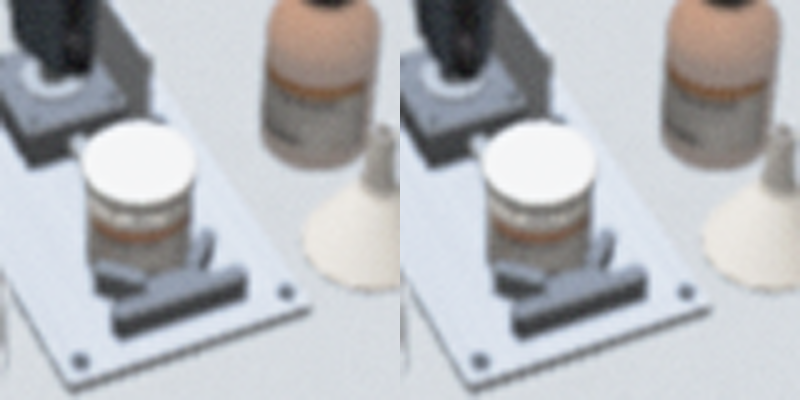

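```bash
python3 - <<'E'
from h import *
a=grab_frame("scene"); save("sc7",a)
A=cv2.imread("pics/sc6.png");B=cv2.imread("pics/sc7.png");C=cam("scene")
p=lambda q:proj(C,q)
print("pot lid before/home",p([557.4,-12.3,78]),p([559.2,-16.5,78]))
u,v=map(int,p([558,-14,78]));print(u,v)
cv2.imwrite("pics/c9.png",np.hstack([cv2.resize(i[v-35:v+75,u-45:u+35],(400,550),interpolation=cv2.INTER_CUBIC) for i in(A,B)]))
g=[cv2.cvtColor(i,cv2.COLOR_BGR2GRAY) for i in(A,B)]
def sub(t,img):
    r=cv2.matchTemplate(img,t,cv2.TM_CCOEFF_NORMED);_,m,_,(x,y)=cv2.minMaxLoc(r);return m,x,y
for dx,dy,w,h in((-16,-14,32,36),(-16,-6,32,26)):
    k=6; up=lambda im:cv2.resize(im,None,fx=k,fy=k,interpolation=cv2.INTER_CUBIC)
    t=up(g[0][v+dy:v+dy+h,u+dx:u+dx+w]); s=up(g[1][v+dy-6:v+dy+h+6,u+dx-6:u+dx+w+6])
    m,x,y=sub(t,s);print(m,x/k-6,y/k-6)
E
```

```text
pot lid before/home [283.24477214 245.14108827] [284.00773166 244.22522035]
283 244
0.09385523200035095 0.666666666666667 0.0
0.1772419810295105 0.5 0.0
```

View pics/c9.png

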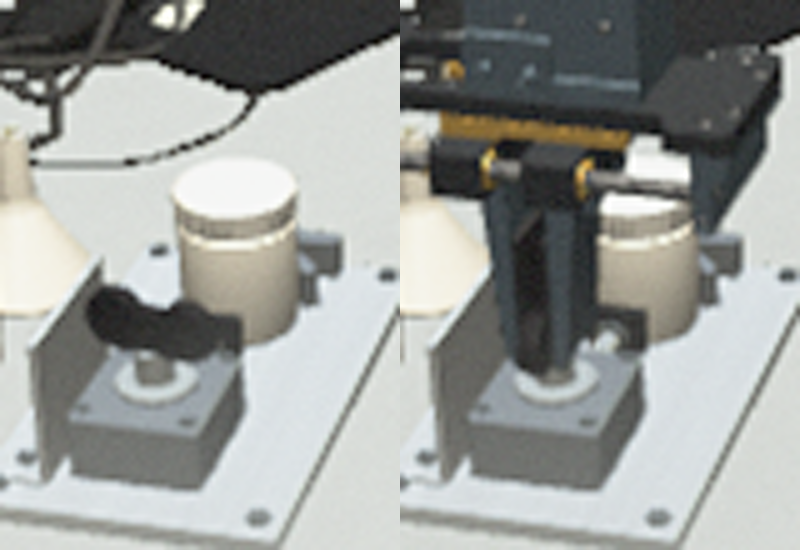

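The right picture shows the pot upright with the pad up close at (630, 330); its shift from before is a fraction of a pixel, so I'll measure it on the uncovered right-hand part.

```bash
cat > shift.py <<'E'
from h import *
from scipy.ndimage import map_coordinates
from scipy.optimize import least_squares
def shift(A,B,r):  # B(x+d)=A(x)
    y,x=np.mgrid[r[1]:r[3],r[0]:r[2]].astype(float)
    A=cv2.GaussianBlur(A,(0,0),.7);B=cv2.GaussianBlur(B,(0,0),.7)
    f=lambda d:(map_coordinates(B,[y+d[1],x+d[0]],order=3)*d[2]+d[3]-map_coordinates(A,[y,x],order=3)).ravel()
    o=least_squares(f,[0,0,1,0],loss='soft_l1',f_scale=4); return o.x.round(3),round(o.cost/y.size,2)
L=lambda n:cv2.cvtColor(cv2.imread(f"pics/{n}.png"),cv2.COLOR_BGR2GRAY).astype(float)
E
python3 - <<'E'
from shift import *
A,B=L("sc6"),L("sc7")
print("pot right",shift(A,B,(280,253,303,278)),shift(A,B,(284,250,301,268)))
print("static plate",shift(A,B,(285,285,330,320)), shift(A,B,(305,268,330,300)))
C=cam("scene")
for n,d in dict(x=(.896,.444),y=(-.444,.896)).items(): print("px per mm clamp",n,proj(C,[558+d[0],-14+d[1],60])-proj(C,[558,-14,60]))
E
```

```text
pot right (array([ 0.298, -0.237,  0.955, 11.493]), np.float64(27.16)) (array([-0.256, -0.173,  0.955, 10.287]), np.float64(46.28))
static plate (array([-7.000e-03,  5.000e-03,  9.760e-01,  8.114e+00]), np.float64(0.17)) (array([-0.025,  0.044,  0.985,  6.148]), np.float64(0.19))
px per mm clamp x [-0.4366445  -0.04660973]
px per mm clamp y [-0.14179286  0.20787288]
```

```bash
python3 - <<'E'
from shift import *
C=cam("side")
for n,d in dict(x=(.896,.444),y=(-.444,.896)).items(): print("px per mm",n,proj(C,[558+d[0],-14+d[1],60])-proj(C,[558,-14,60]))
A=L("side_42.4")
for n in("side_36.4","side_30.5","side_25.4"):
    B=L(n); print(n,"pot",shift(A,B,(314,208,342,240))[0][:2],shift(A,B,(314,216,342,236))[0][:2],"vee",shift(A,B,(318,238,352,254))[0][:2])
E
```

```text
px per mm x [ 0.37946618 -0.11815833]
px per mm y [-0.17221179 -0.2680326 ]
side_36.4 pot [0.013 0.025] [0.008 0.036] vee [0.005 0.   ]
side_30.5 pot [0.013 0.032] [0.001 0.032] vee [0.004 0.001]
side_25.4 pot [0.019 0.054] [0.014 0.056] vee [-0.006 -0.   ]
```

Emit:
drive_tool(plan=[[0,0,-3,0,0,0,5],[0,0,-5,0,0,0,5]])

```text
time_s: 24.9
ee_pos: [510.8, 80.9, 58.0]
ee_rot: [-87.3, 89.7, -66.8]
force: [1.4, 2.2, -1.0]
gripper_width: 8.8
```

```bash
python3 av.py; python3 - <<'E'
from shift import *
import glob,os
A=L("side_42.4"); n=os.path.basename(max(glob.glob("pics/side_*"),key=os.path.getmtime))[:-4]
B=L(n); print(n,"pot",shift(A,B,(314,208,342,240))[0][:2],shift(A,B,(314,216,342,236))[0][:2],"vee",shift(A,B,(318,238,352,254))[0][:2])
E
```

```text
t 25.55 pos [510.84  80.91  57.98] F [ 0.91  1.76 -1.38] T [ 0.455 -0.264  0.026] eff6,1 [ 0.031 -0.86 ] yaw 20.45 turned 87.9
tz [ 0.33  0.14 -0.   -0.03  0.03 -0.03 -0.03 -0.02 -0.    0.02 -0.   -0.
  0.01 -0.05]
side_20.4 pot [0.015 0.055] [0.008 0.054] vee [ 0.    -0.001]
```

Emit:
drive_tool(plan=[[0,0,0,0,0,0,24],[0,0,0,0,0,0,24],[0,0,0,0,0,0,24],[0,0,0,0,0,20,24],[0,0,0,0,0,50,24],[0,0,2,13,-27,85,24],[0,0,4,26,-55,120,24],[0,0,5.8,40,-83,145,24],[0,0,5.8,54.8,-112.8,154,24],[0,0,5.8,54.8,-112.8,154,24]])

```text
time_s: 26.85
ee_pos: [566.6, -33.6, 212.6]
ee_rot: [-74.3, 89.7, -48.2]
force: [0.4, 1.0, -0.4]
gripper_width: 24.0
```

```bash
python3 st.py
```

```text
t 26.85 pos [566.62 -33.65 212.65] F [ 0.39  1.01 -0.39] T [ 0.047 -0.072  0.001] w 24.03
jaw yaw 26.09 level [0.25 0.23 0.  ] [ -4.4  17.6  90.9  -0.2  71.3 -30.4] eff [-1.0350e+00 -4.0619e+01 -2.4029e+01 -1.7100e-01 -3.7000e-02 -9.6000e-02]
```

```bash
cat > prof.py <<'E'
from h import *
O=np.array([536.95,28.27,0]); t=np.radians(26.4); X=np.array([np.cos(t),np.sin(t),0]);Y=np.array([-X[1],X[0],0])
ys=np.arange(-30,35,.25); xs=np.arange(-22,22.1,.5)
def prof(im,c,z=32):
    K,Rm,o=c; P=O+xs[None,:,None]*X+ys[:,None,None]*Y+np.array([0,0,z]); q=(P-o)@Rm@K.T; q=q[...,:2]/q[...,2:]
    return cv2.remap(im,q.astype(np.float32),None,cv2.INTER_CUBIC)
def edges(g,mask,lo,hi):
    p=cv2.GaussianBlur(g,(0,0),1)[:,mask].mean(1); d=np.gradient(p,ys); out=[]
    for i in range(2,len(d)-2):
        if lo<ys[i]<hi and abs(d[i])>6 and abs(d[i])>=abs(d[i-1]) and abs(d[i])>abs(d[i+1]):
            a,b,e=abs(d[i-1]),abs(d[i]),abs(d[i+1]); out.append((round(ys[i]+.25*.5*(a-e)/(a-2*b+e),2),round(d[i],0)))
    return out
def rep(n,s):
    im=cv2.imread(f"pics/{n}.png"); g=cv2.cvtColor(im,cv2.COLOR_BGR2GRAY).astype(np.float32); r=prof(g,cam("wrist",s))
    print(n,"pad |x|8-11:",edges(r,(abs(xs)>=8)&(abs(xs)<=11),-30,5)); print("   rod |x|<3:",edges(r,abs(xs)<=3,-30,35)); print("   housing x12-20:",edges(r,(abs(xs)>=15)&(abs(xs)<=20),0,35)); cv2.imwrite(f"pics/p_{n}.png",r)
    h=r[np.argmin(abs(ys+13))]; 
E
python3 - <<'E'
from prof import *
rep("w6",dict(ee_pos=[565.55648582,-31.9454345,212.26217866],ee_rot=[-31.3,89.6,-5.4]))
for k in range(2):
    s=state(); im=grab_frame("wrist"); save(f"w8{k}",im); print(s["ee_pos"],s["ee_rot"]); rep(f"w8{k}",s)
a=grab_frame("scene"); save("sc8",a)
from shift import *
print("pot scene shift", shift(L("sc6"),L("sc8"),(266,238,304,278)), "static",shift(L("sc6"),L("sc8"),(285,285,330,320)))
E
```

```text
w6 pad |x|8-11: [(np.float64(-25.5), np.float32(-55.0)), (np.float64(-23.21), np.float32(19.0)), (np.float64(-21.27), np.float32(31.0)), (np.float64(-16.28), np.float32(-94.0)), (np.float64(-8.16), np.float32(114.0)), (np.float64(-3.5), np.float32(-14.0)), (np.float64(0.4), np.float32(13.0))]
   rod |x|<3: [(np.float64(-24.19), np.float32(-68.0)), (np.float64(-22.12), np.float32(-13.0)), (np.float64(-20.12), np.float32(75.0)), (np.float64(-16.23), np.float32(-103.0)), (np.float64(-8.13), np.float32(124.0)), (np.float64(-3.44), np.float32(-72.0)), (np.float64(0.38), np.float32(51.0)), (np.float64(27.05), np.float32(-76.0)), (np.float64(28.6), np.float32(40.0))]
   housing x12-20: [(np.float64(26.39), np.float32(-101.0)), (np.float64(28.35), np.float32(46.0))]
[566.62391529 -33.64871238 212.64844028] [-74.26680038  89.65801377 -48.17534066]
w80 pad |x|8-11: [(np.float64(-26.72), np.float32(-53.0)), (np.float64(-24.71), np.float32(21.0)), (np.float64(-22.36), np.float32(-61.0)), (np.float64(-14.02), np.float32(113.0)), (np.float64(-11.79), np.float32(-14.0)), (np.float64(-7.85), np.floa
[... 827 characters left out ...]
))]
   rod |x|<3: [(np.float64(-25.82), np.float32(-67.0)), (np.float64(-22.84), np.float32(-49.0)), (np.float64(-14.05), np.float32(107.0)), (np.float64(-11.75), np.float32(-68.0)), (np.float64(-8.02), np.float32(48.0)), (np.float64(27.0), np.float32(-73.0)), (np.float64(28.84), np.float32(38.0)), (np.float64(32.4), np.float32(-35.0))]
   housing x12-20: [(np.float64(26.54), np.float32(-106.0)), (np.float64(28.33), np.float32(48.0))]
pot scene shift (array([ 0.179, -0.292,  0.981,  4.515]), np.float64(31.97)) static (array([-0.006,  0.011,  0.997,  1.053]), np.float64(0.15))[ WARN:0@0.605] global loadsave.cpp:1063 imwrite_ Unsupported depth image for selected encoder is fallbacked to CV_8U.
```

```bash
cat > wing.py <<'E'
from prof import *
def wing(n,s):
    global xs,ys
    im=cv2.imread(f"pics/{n}.png"); c=cam("wrist",s); K,Rm,o=c
    x=np.arange(-33,33.1,.5);y=np.arange(25,92,.5); P=O+x[None,:,None]*X+y[:,None,None]*Y+np.array([0,0,78]); q=(P-o)@Rm@K.T; q=(q[...,:2]/q[...,2:]).astype(np.float32)
    r=cv2.remap(im,q,None,cv2.INTER_LINEAR); m=(r.max(2)<62).astype(np.uint8); k,l,st,ce=cv2.connectedComponentsWithStats(m); i=1+st[1:,4].argmax()
    yy,xx=np.where(l==i); (cx,cy),(w,h),a=cv2.minAreaRect(np.c_[x[xx],y[yy]].astype(np.float32)); v=np.linalg.svd(np.c_[x[xx]-x[xx].mean(),y[yy]-y[yy].mean()],full_matrices=False)[2][0]
    print(n,"n",len(xx),"centre",cx,cy,"size",w,h,"clamp angle",np.degrees(np.arctan(v[1]/v[0])))
if __name__=="__main__":
    wing("w6",dict(ee_pos=[565.55648582,-31.9454345,212.26217866],ee_rot=[-31.3,89.6,-5.4]))
    wing("w81",dict(ee_pos=[565.54877227,-32.45437532,211.87774301],ee_rot=[-90.09291035,89.77030153,-63.94115856]))
E
python3 wing.py; python3 st.py
```

```text
w6 n 2029 centre -0.556884765625 56.67293167114258 size 11.586946487426758 56.37125015258789 clamp angle -9.605993507491647
w81 n 1293 centre -1.499999761581421 57.0 size 55.4984130859375 8.600895881652832 clamp angle 83.92604186910846
t 27.0 pos [564.79 -31.31 211.34] F [ 0.88  1.65 -0.33] T [-0.001 -0.156 -0.033] w 23.94
jaw yaw 26.26 level [0.19 0.02 0.  ] [ -4.2  17.5  91.1  -0.2  71.3 -30.4] eff [-5.1300e-01 -4.0466e+01 -2.3410e+01  1.0000e-03  4.2000e-02  1.0000e-03]
```

Emit:
drive_tool(plan=[[0.2,0,-1,-13,28,0,24],[0.2,0,-3,-27,56,-15,24],[0.2,0,-5,-40,84,-50,24],[0.2,0,-5.9,-54,112.2,-85,24],[0.2,0,-5.9,-54,112.2,-100,24],[0.2,0,-5.9,-54,112.2,-100,24],[0.2,0,-5.9,-54,112.2,-100,24]])

```text
time_s: 27.88
ee_pos: [512.0, 80.5, 112.3]
ee_rot: [-14.2, 89.9, 6.1]
force: [0.1, -0.1, 0.8]
gripper_width: 24.0
```

```bash
python3 st.py
```

```text
t 27.88 pos [512.04  80.51 112.34] F [ 0.15 -0.1   0.82] T [ 0.048 -0.151  0.02 ] w 23.97
jaw yaw 20.33 level [-0.02  0.14  0.  ] [  7.7  18.3 105.7  -0.   55.8 -12.7] eff [ 3.1000e-01 -3.7240e+01 -1.9314e+01  6.7000e-02  7.6000e-02 -3.0000e-03]
```

Emit:
drive_tool(plan=[[0,0,0,-1.2,0.4,-25,24],[0,0,0,-1.2,0.4,-45,24],[0,0,0,-1.2,0.4,-54.3,24],[0,0,0,-1.2,0.4,-54.3,24],[0,0,0,-1.2,0.4,-54.3,5],[0,0,0,-1.2,0.4,-54.3,5],[0,0,0,-1.2,0.4,-54.3,5],[0,0,0,-1.2,0.4,-54.3,5]], grip_force=30)

```text
time_s: 28.88
ee_pos: [511.0, 80.7, 58.9]
ee_rot: [-23.0, 89.8, -2.6]
force: [-1.3, -1.4, 5.7]
gripper_width: 8.9
```

```bash
python3 st.py
```

```text
t 28.88 pos [510.99  80.73  58.86] F [-1.27 -1.43  5.74] T [-0.286  0.32   0.131] w 8.93
jaw yaw 20.36 level [0.01 0.18 0.  ] [  7.7  21.9 109.6  -0.   48.4 -12.6] eff [  0.537 -36.14  -17.159   0.45   -0.689   0.122]
```

Emit:
drive_tool(plan=[[0,0,4,0,0,0,5],[0,0,8,0,0,0,5],[0,0,10,0,0,0,5],[0,0,10,0,0,0,5],[0,0,10,0,0,0,24],[0,0,10,0,0,0,24],[0,0,10,0,0,0,24],[0,0,10,0,0,20,24],[0,0,10,0,0,60,24]])

```text
time_s: 30.0
ee_pos: [509.7, 80.6, 118.1]
ee_rot: [156.1, 89.9, -173.6]
force: [1.2, 0.4, 0.1]
gripper_width: 24.0
```

Emit:
drive_tool(plan=[[0,0,-1,14,-28,30,24],[0,0,-2,27,-56,60,24],[0,0,-3,40,-84,90,24],[0,0,-4,54,-112,93,24],[0,0,-4,54,-112,93,24],[0,0,-4,54,-112,93,24]])

```text
time_s: 30.75
ee_pos: [563.0, -30.9, 210.5]
ee_rot: [138.4, 89.8, 164.8]
force: [-1.0, -0.3, 0.0]
gripper_width: 24.1
```

```bash
cat > chk.py <<'E'
import sys
from wing import *
for k in range(3):
    s=state(); n=f"{sys.argv[1]}{k}"; save(n,grab_frame("wrist")); rep(n,s); wing(n,s)
E
python3 st.py; python3 chk.py w9 2>/dev/null
```

```text
t 30.75 pos [562.97 -30.87 210.47] F [-0.99 -0.34  0.05] T [-0.013 -0.14   0.006] w 24.08
jaw yaw 26.35 level [-0.04 -0.15 -0.  ] [ -4.3  17.5  91.3   0.   71.3 -30.7] eff [-5.7900e-01 -4.0330e+01 -2.3387e+01  1.0000e-02  4.9000e-02  1.0000e-03]
w90 pad |x|8-11: [(np.float64(-27.07), np.float32(-54.0)), (np.float64(-24.37), np.float32(18.0)), (np.float64(-22.45), np.float32(-62.0)), (np.float64(-13.89), np.float32(97.0)), (np.float64(-10.76), np.float32(-12.0)), (np.float64(-6.72), np.float32(13.0))]
   rod |x|<3: [(np.float64(-25.95), np.float32(-69.0)), (np.float64(-22.68), np.float32(-51.0)), (np.float64(-13.84), np.float32(106.0)), (np.float64(-10.94), np.float32(-64.0)), (np.float64(-7.24), np.float32(49.0)), (np.float64(27.05), np.float32(-75.0)), (np.float64(28.62), np.float32(32.0)), (np.float64(30.13), np.float32(10.0)), (np.float64(32.48), np.float32(-66.0))]
   housing x12-20: [(np.float64(26.37), np.float32(-103.0)), (np.float64(28.37), np.float32(52.0))]
w90 n 1374 centre -1.2997796535491943 56.996681213378906 size 8.580951690673828 55.44358825683594 clamp angle -85.8324
[... 952 characters left out ...]
float32(-69.0)), (np.float64(-13.96), np.float32(103.0)), (np.float64(-10.95), np.float32(-11.0)), (np.float64(-6.93), np.float32(13.0))]
   rod |x|<3: [(np.float64(-26.14), np.float32(-69.0)), (np.float64(-22.49), np.float32(-49.0)), (np.float64(-13.9), np.float32(109.0)), (np.float64(-10.98), np.float32(-68.0)), (np.float64(-7.15), np.float32(63.0)), (np.float64(27.1), np.float32(-77.0)), (np.float64(28.65), np.float32(42.0)), (np.float64(32.26), np.float32(-64.0))]
   housing x12-20: [(np.float64(26.55), np.float32(-113.0)), (np.float64(28.52), np.float32(46.0))]
w92 n 1361 centre -1.265563726425171 56.999027252197266 size 8.577014923095703 55.42311096191406 clamp angle -85.85856040508581
```

Emit:
drive_tool(plan=[[0,0,1,-13,28,0,24],[0,0,2,-26,56,-15,24],[0,0,3,-39,84,-50,24],[0,0,4.1,-52,111.6,-85,24],[0,0,4.1,-52,111.6,-98,24],[0,0,4.1,-52,111.6,-98,24],[0,0,4.1,-52,111.6,-98,24]])

```text
time_s: 31.78
ee_pos: [512.5, 80.7, 113.8]
ee_rot: [5.9, 90.0, 36.3]
force: [0.4, 0.5, 1.2]
gripper_width: 24.0
```

```bash
python3 st.py
```

```text
t 31.77 pos [512.47  80.66 113.79] F [0.37 0.47 1.17] T [ 0.012 -0.136 -0.008] w 24.02
jaw yaw 30.47 level [-0.02  0.03  0.  ] [  7.7  18.3 105.5   0.   56.2 -22.8] eff [ 2.8900e-01 -3.7327e+01 -1.9420e+01  5.9000e-02  9.1000e-02 -2.0000e-03]
```

Emit:
drive_tool(plan=[[0,0,0,-1.5,0.1,-25,24],[0,0,0,-1.5,0.1,-45,24],[0,0,0,-1.5,0.1,-55.5,24],[0,0,0,-1.5,0.1,-55.5,24],[0,0,0,-1.5,0.1,-55.5,5],[0,0,0,-1.5,0.1,-55.5,5],[0,0,0,-1.5,0.1,-55.5,5],[0,0,0,-1.5,0.1,-55.5,5]])

```text
time_s: 32.78
ee_pos: [511.1, 80.5, 59.1]
ee_rot: [-40.9, 89.9, -10.4]
force: [-1.2, -2.3, 6.4]
gripper_width: 8.8
```

Emit:
drive_tool(plan=[[0,0,3,0,0,0,5],[0,0,5,0,0,0,5],[0,0,5,0,0,0,5],[0,0,5,0,0,0,24],[0,0,5,0,0,0,24],[0,0,5,0,0,0,24],[0,0,5,0,0,20,24],[0,0,5,0,0,60,24]])

```text
time_s: 33.78
ee_pos: [509.9, 80.4, 118.3]
ee_rot: [155.4, 89.8, -169.2]
force: [1.2, 1.1, 0.1]
gripper_width: 23.6
```

Emit:
drive_tool(plan=[[0,0,-2,13,-28,30,24],[0,0,-4,26,-56,60,24],[0,0,-6,39,-84,90,24],[0,0,-9,52,-112,93,24],[0,0,-9,52,-112,93,24],[0,0,-9,52,-112,93,24]])

```text
time_s: 34.52
ee_pos: [561.1, -31.1, 210.8]
ee_rot: [145.6, 89.7, 172.1]
force: [-0.0, 0.6, -0.0]
gripper_width: 24.0
```

```bash
python3 st.py; python3 chk.py wa 2>/dev/null; python3 - <<'E'
from h import *
a=grab_frame("scene");C=cam("scene")
for l in("pot_centre","bottle","beaker","funnel"):
  r=place_of("scene",l)[:2]; print(l,[(round(q["p"],2),at_z(C,np.array(q["location"])*[640,480],44 if l[0]=='p' else 0).round(0)) for q in r])
E
```

```text
t 34.52 pos [561.14 -31.08 210.76] F [-0.04  0.63 -0.04] T [ 0.033 -0.102  0.009] w 23.97
jaw yaw 26.5 level [-0.04 -0.27 -0.  ] [ -4.4  17.4  91.5   0.   71.4 -30.9] eff [-5.7800e-01 -4.0223e+01 -2.3367e+01  9.0000e-03  5.9000e-02  0.0000e+00]
wa0 pad |x|8-11: [(np.float64(-27.12), np.float32(-57.0)), (np.float64(-24.49), np.float32(20.0)), (np.float64(-22.39), np.float32(-58.0)), (np.float64(-13.77), np.float32(109.0)), (np.float64(-10.46), np.float32(-14.0)), (np.float64(-6.55), np.float32(15.0))]
   rod |x|<3: [(np.float64(-25.98), np.float32(-71.0)), (np.float64(-22.71), np.float32(-48.0)), (np.float64(-15.61), np.float32(-10.0)), (np.float64(-13.68), np.float32(123.0)), (np.float64(-10.46), np.float32(-69.0)), (np.float64(-6.64), np.float32(64.0)), (np.float64(27.04), np.float32(-74.0)), (np.float64(28.58), np.float32(32.0)), (np.float64(32.43), np.float32(-39.0))]
   housing x12-20: [(np.float64(26.5), np.float32(-99.0)), (np.float64(28.39), np.float32(52.0))]
wa0 n 1484 centre -1.48954439163208 57.00164031982422 size 8.897950172424316 55.57514190673828 clamp angle -80.7924829
[... 1173 characters left out ...]
float32(-50.0)), (np.float64(-13.64), np.float32(105.0)), (np.float64(-10.47), np.float32(-68.0)), (np.float64(-6.57), np.float32(48.0)), (np.float64(27.12), np.float32(-78.0)), (np.float64(28.72), np.float32(42.0)), (np.float64(32.33), np.float32(-39.0))]
   housing x12-20: [(np.float64(26.56), np.float32(-113.0)), (np.float64(28.52), np.float32(48.0))]
wa2 n 1476 centre -1.521200180053711 56.996620178222656 size 8.873456954956055 55.57360076904297 clamp angle -80.74825446413901
pot_centre [(0.96, array([ 364., -342.,   44.])), (0.91, array([ 370., -213.,   44.]))]
bottle [(0.87, array([637.,  95.,   0.]))]
beaker [(0.88, array([472., -75.,   0.]))]
funnel [(0.7, array([676.,   8.,   0.]))]
```

```bash
python3 - <<'E'
from h import *
print(env.job_done())
E
```

```text
the job is handed in; nothing more can be done
None
```

The pot is gripped in the V jaw at an estimated 15 N (roughly ±2 N). I handed the job in at about 35 s with the arm clear of everything; no verdict was reported.

**Placing the pot:** The first lowering caught the V jaw's top edge and tilted the pot in the fingers. I set it down on the bench, regrasped it and stood it between the jaws about 3.5 mm from home. It stood upright and released, with the pad clear of it.

**Turning the key:** My first pinch caught the stem, so I took the key again higher, on the wings. One grasp then turned it about 88° clockwise. Wrist pictures showed the pad spring compressed about 2.5 mm, or roughly 25 N. That is over the 10–20 N target but, by this estimate, under the 30 N limit. Two small turns back, 10° and 5°, brought it down.

**Last checks:**
- **Grip:** the pad spring is compressed 1.4–1.5 mm, which gives the 15 N.
- **Pot:** the pad's position has stayed steady against a seated pot. In its last call the scene network did not list this pot among its top two finds. I had used all 12 views, so nothing was looked at by eye after the turns back.
- **Other objects:** the networks place the bottle, beaker and funnel within about 8 mm of the first readings, about as close as they measure. No force spike suggested contact with the guard.

**What disagreed:** The key angle alone, at 6 mm per rad with no give in the mechanism, would mean about 18–20 N. The wrist torque was noisy, but its slope suggested some give, which fits the spring reading better.

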